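Vent the stuck brush keeper

ROBOT

A 7-joint arm with a two-finger parallel gripper is mounted at the origin on the work surface. World frame = base frame: x ahead of the robot, y to its left, z up, the work surface at z = 0. Lengths are in mm, angles in rad, forces in N, time in s.
With the tool pointing down it reaches from about 400 to 900 mm from the base axis. Payload 5.6 kg.
Tool frame: the origin (TCP) lies midway between the tips of the shut fingers; the grasp point (between the pads) lies 19 mm behind it; z points along the fingers, y is the line along which they close (so a half turn about z gives the same grasp; the last joint's range is limited). The gripper opens to 92 mm and grips with 3 to 60 N. Pads are 20 mm wide; open, the fingers measure 128 mm over their backs; the gripper's body (75 mm by 189 mm) begins 69 mm behind the grasp point.
Start: joints at [1.182, 0.468, -0.012, 1.603, 0.006, 1.071, -0.056], TCP at [220.276, -611.545, 214.592] pointing down, gripper open.
Joint ranges: [-2.53, 2.53], [-0.31, 2.02], [-1.57, 1.55], [0.28, 2.44], [-1.29, 4.43], [0.15, 1.84], [-2.92, 2.92]. Speed limits (rad/s): [2.57, 2.57, 3.14, 3.14, 3.14, 3.14, 3.14].

INTERFACE

Orientations are given as a rotation vector (axis times angle).
In Python, from cell import robot, grip, kin, viewer gives the robot as it stands. Calls block until the motion is done:
- robot.movep(position, orientation): joint-space move of the TCP to a pose.
- robot.servo_line(position, feed=150, rotation=None): straight line of the TCP; rotation=None keeps the orientation; feed is the mean speed in mm/s.
- robot.goto_joints(angles): joint-space move.
- grip(opening, newtons=None): opening from 0.0 (shut) to 1.0 (fully open); newtons is the grip in N (None keeps the last); returns when the fingers have stopped.
- robot.hold(seconds).
- kin.ik(position, orientation): joint angles nearest the present ones, or None.
- robot.observe(): the state.
- viewer.read_camera(name): name is "side" or "top"; returns the picture (384x512x3 uint8, red, green, blue); there is no depth.
- viewer.camera_info(name): a dict with "camera_matrix" (3x3 intrinsics, pixels), "R" (3x3) and "t" (3): a world point X has camera coordinates R X + t. Camera axes: x right, y down, z forward; pixel columns grow to the right and rows downward; lengths in mm; the calibration is good to about 2 mm. A picture is of the moment at which its call begins. camera_info takes no time and is no camera call.
A pose or a line that the arm cannot do raises robot.IKError and nothing moves.
- robot.job_done(): hands the job in; it is judged then, once.
Trained networks look in the newest picture that a camera, given by its name, has taken for a name from the list of things; names that differ only in an ending like _2 or _b are one class to them, and where a whole thing is asked for, a point or a joint stands for the part that bears it (a point fixed in the world has none). Each returns a list of dicts, best first, with "confidence" (0 to 1); they miss things now and then, are a little off and sometimes report something else, mostly with a low value. They report only what shows in the picture. A call takes as long as a camera call.
- viewer.silhouettes(name, camera): "mask" (384x512 bool, what is visible of it).
- viewer.pinpoint(name, camera): "at" ([x, y, z] in mm, in the coordinates of the camera as it stood for that picture, good to about 4 mm: a listed point, or the origin of a listed thing).
The state is a dict: "t": time; "joints": joint angles; "joint_velocities": joint speeds; "joint_torque": joint torques, N m; "tcp_pos": TCP position; "tcp_rot": TCP orientation; "contact_force": force on the tool from outside, world axes, zero at the start; "wrist_torque": the same for the moment, N m; "grip_width": opening from 0.0 (shut) to 1.0 (fully open); "grip_force": force on a finger pad.
Only numpy, scipy, OpenCV 4.12 (cv2) and the standard library are available. Lean on these libraries where they do the work, as an engineer would, in place of code of your own. Each camera call takes 0.05 s, during which the arm holds its last target. There are 200 camera calls.

TASK

The airtight brush keeper on the paint-shop bench has to be vented. First press its yellow treadle right down to its stop, where it stays down and draws the red bolt off the lid. Then take the blue lid by its black handle, pull it free of its sticky seal without flinging it wide open, and finish still holding it by the handle, steady and only slightly open, with its front edge about 4 cm above where it sat shut; leave the tins, brush and tape where they are.

Things in the scene. Friction and masses are not known exactly. Their poses are not given: they have to be found in the camera images.
- keeper: Fixed brush keeper: dark base plate, white box, blue lid. x runs from its front (treadle, facing the robot at yaw 0) to its back (lid hinge), y left, z up; origin on the bench, on its middle line. Plate x -180 to 160 mm, y -250 to 190, 12 thick. Box x -30 to 150, y -120 to 120; lid top 110 above the bench. Loose tin and brush on the plate right of the box (y -250 to -140).
- treadle (a joint): Angle of the yellow treadle, 120 mm long, 100 wide, hinged along the keeper's y at x -45, z 30 mm and reaching to the front: 0 = up, slanting 0.30 rad; 0.30 = level, on its stop. A spring resists with 3 to 5 N at the pad; from 0.13 rad a catch adds to about 16 N at most; past 0.25 rad it snaps to the stop and stays down by itself, bolt drawn.
- treadle_pad (a point): Point to press: top of the treadle's black rubber pad, mid-width, 100 mm from the hinge. About 66 mm above the bench with the treadle up, at keeper x = -138; 37 mm and x = -145 on the stop. A fixed grey catch block stands to its left (keeper x -152 to -118, y 67 to 89, top 46 mm above the bench).
- lid (a joint): Opening angle of the blue lid, 0 shut, 0.5 rad at most; hinged along the keeper's y at x 150, z 100 mm. 187 mm front to back, 250 wide, 0.3 to 0.55 kg. The seal sticks: some 13 to 17 N up at the handle breaks it, then the pull drops quickly, to about 8 N at 0.06 rad and 6 N at 0.2. Let go, the lid falls shut. It cannot open while the bolt laps it.
- lid_front (a point): Middle of the lid's front edge, 187 mm from the hinge line, 100 mm above the bench when shut; rises about 37 mm at 0.2 rad.
- handle_grip (a point): Middle of the black bow handle on the lid, on its bar's axis: a round bar 14 mm thick along the keeper's y on two posts 110 mm apart. 155 mm in front of the lid's hinge line and 50 above it: 150 mm above the bench when shut, at keeper x = -5 mm, y = 0; 33 mm free between bar and lid. Pinch across the bar (fingers closing along the keeper's x).
- sample_tin: Loose small tin with green band, 64 mm across, 75 high, on the keeper's plate right of the box. Origin under its centre. Leave alone.
- flat_brush: Loose brush, 190 mm long, lying on the keeper's plate to the right of the treadle. Leave alone.
- red_tin: Loose tin with red band, 84 mm across, 100 high, on the bench. Origin under its centre. Leave alone.
- blue_tin: Loose tin with blue band, 84 mm across, 100 high. Leave alone.
- orange_tin: Loose tin with orange band, 84 mm across, 100 high. Leave alone.
- tape_roll: Loose roll of yellow tape, 100 mm across, 25 high, lying flat. Leave alone.
- bolt (a joint): Slide of the red bolt (m): 0 = lapping 27 mm over the lid's left edge and locking it shut, 0.036 = clear; moved by the treadle alone. The bolt is 30 mm along the keeper's x, 90 along y, at keeper x 5 to 35, top 126 mm above the bench, on a grey pedestal (x -5 to 45, y 128 to 184, cheeks up to z 128).

How it is judged:
By the outcome, as a careful person would: the job done as asked, in the order asked, and still so for the second after the job is handed in, while the arm keeps its last pose, push and grip.
It also fails if it takes over 38 s, if anything falls off the work surface, if the arm or the gripper's body presses on something with over 40 N, if the wrist force passes 120 N, or if a joint passes its speed limit or range.

## Working session

There is one attempt and no reset: what is moved stays moved. The work goes in short steps, each a Python script; the robot and the scene stay as the last script left them, time stands still between calls to the robot, and variables do not carry over. Pictures are saved under pics/ and viewed, at most 10 in all, crops included, and the job is handed in when it is done.

```bash
mkdir -p pics; cat > h.py <<'E'
import numpy as np, cv2
from cell import robot, grip, kin, viewer
def world(name,cam):
    c=viewer.camera_info(cam);R=np.array(c["R"]);t=np.array(c["t"])
    return [(round(d["confidence"],2),np.round(R.T@(np.array(d["at"])-t),1).tolist()) for d in viewer.pinpoint(name,cam)[:3]]
def snap(cam,f):
    im=viewer.read_camera(cam); cv2.imwrite("pics/"+f,im[:,:,::-1]); return im
E
python3 - <<'E'
from h import *
a=snap("side","s1.png");b=snap("top","t1.png")
cv2.imwrite("pics/both.png",cv2.resize(np.vstack([a,b])[:,:,::-1],(400,600)))
for n in ["keeper","treadle_pad","handle_grip","lid_front","sample_tin","red_tin","blue_tin","orange_tin","tape_roll"]:
    for c in ["side","top"]: print(n,c,world(n,c))
s=robot.observe();print(s["t"],s["tcp_rot"],s["grip_width"],s["contact_force"])
E
```

```text
keeper side []
keeper top [(0.78, [580.4, -48.1, -2.5])]
treadle_pad side [(0.68, [440.9, -48.7, 65.7])]
treadle_pad top [(0.84, [445.0, -44.1, 63.4])]
handle_grip side [(0.61, [573.7, -48.5, 153.7])]
handle_grip top [(0.69, [573.7, -52.5, 148.9])]
lid_front side [(0.92, [546.4, -51.3, 100.0])]
lid_front top [(0.6, [546.7, -51.3, 100.4])]
sample_tin side [(0.44, [656.3, -254.6, 10.9])]
sample_tin top [(0.65, [656.7, -251.9, 9.6])]
red_tin side [(0.95, [440.4, 545.8, -0.1])]
red_tin top [(0.65, [441.6, 549.9, -1.2])]
blue_tin side [(0.95, [577.8, 550.1, -3.7]), (0.2, [442.6, -51.3, 67.1])]
blue_tin top [(0.94, [575.3, 552.7, 0.5])]
orange_tin side [(0.96, [470.8, -479.9, 0.6])]
orange_tin top [(0.95, [474.2, -483.0, -3.4])]
tape_roll side [(0.51, [623.8, -495.5, -1.8])]
tape_roll top [(0.73, [625.1, -489.6, -2.2])]
1.0 [ 3.09473629e+00  5.40345491e-01 -1.86323583e-05] 0.9985856567252851 [-0.18202127 -0.59146748 -0.3625471 ]
```

View pics/s1.png

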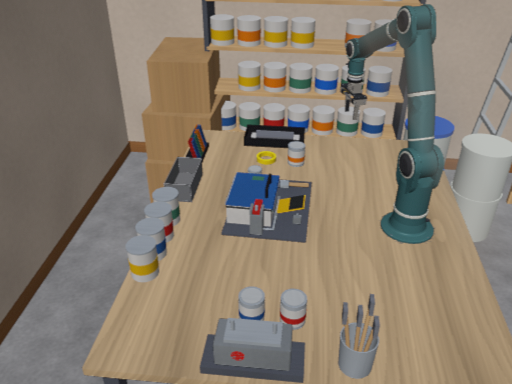

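View pics/t1.png

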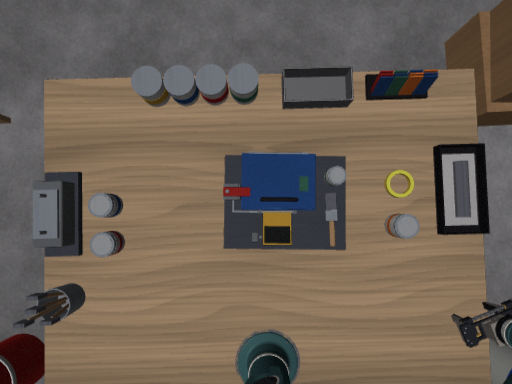

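The side view shows the keeper mid-bench: handle near (267,185), pad near (290,204). The top view shows it square to the base: lid at (278,182), bolt at (237,192) lapping the lid, pad at (277,233). Both agree with the network positions (origin about (579,-49), yaw about -0.02).

```bash
cat >> h.py <<'E'
from scipy.spatial.transform import Rotation as Ro
def down(s,yaw=-0.02):
    y=np.array([np.cos(yaw),np.sin(yaw),0])*s; z=np.array([0,0,-1.])
    return Ro.from_matrix(np.column_stack([np.cross(y,z),y,z])).as_rotvec()
E
python3 - <<'E'
from h import *
q0=np.array(robot.observe()["joints"])
c=[(abs(np.array(q)-q0).max(),s) for s in (1,-1) if (q:=kin.ik([439,-47,220],down(s))) is not None]
print(c); s=min(c)[1]; print("sign",s)
grip(0.0,20)
robot.movep([439,-47,200],down(s))
o=robot.observe(); print(o["t"],o["tcp_pos"],o["contact_force"]); f0=o["contact_force"]
for c in ["side","top"]:
    snap(c,"a_%s.png"%c); print(world("treadle_pad",c),world("handle_grip",c))
robot.servo_line([439,-47,72],feed=120)
for z in range(70,31,-2):
    robot.servo_line([439,-47,z],feed=40)
    o=robot.observe(); f=np.array(o["contact_force"])-f0
    print(z,round(o["tcp_pos"][2],1),f.round(1),round(o["t"],2))
    if z<44 and f[2]>25 or abs(f[2])>45: break
snap("top","b_top.png");im=snap("side","b_side.png")
cv2.imwrite("pics/bc.png",cv2.resize(im[150:260,190:340,::-1],(750,550)))
E
```

```text
[(np.float64(0.6256483613744821), 1), (np.float64(2.701221086363957), -1)]
sign 1
4.5167 [439.20948777 -48.08633649 199.95634982] [ 0.3103642  -0.38299886  0.35560391]
[(0.72, [580.9, -49.5, 3.1]), (0.54, [442.2, -48.6, 65.9])] [(0.73, [576.8, -46.4, 151.6])]
[(0.94, [443.6, -43.0, 64.9])] [(0.88, [575.1, -50.4, 149.3])]
70 70.4 [ 0.5 -0.9 -0.1] 6.28
68 68.1 [-0.8  0.   2. ] 6.53
66 65.9 [-1.4  0.2  3.1] 6.78
64 63.8 [-0.7 -0.   2.3] 7.03
62 61.9 [-1.9  0.2  2.6] 7.28
60 59.9 [-1.9  0.4  4. ] 7.53
58 57.9 [-1.9  0.8  3.1] 7.78
56 56.1 [-1.8  0.6  6.8] 8.03
54 54.6 [-5.3 -0.1 14.1] 8.28
52 52.3 [-6.   0.9 12. ] 8.53
50 49.9 [-5.  -0.5  8.9] 8.78
48 47.8 [-4.   1.4  6.4] 9.03
46 45.8 [-3.3 -0.1  3.8] 9.28
44 44.0 [-1.1  0.7  1.8] 9.53
42 41.9 [-0.8  0.5  0.6] 9.78
40 39.9 [-0.6  0.8  0. ] 10.03
38 37.9 [-0.7  0.5 -1.2] 10.28
36 36.9 [-3.6  0.8 12.8] 10.53
34 36.3 [-9.6  1.7 32.9] 10.78
```

View pics/bc.png

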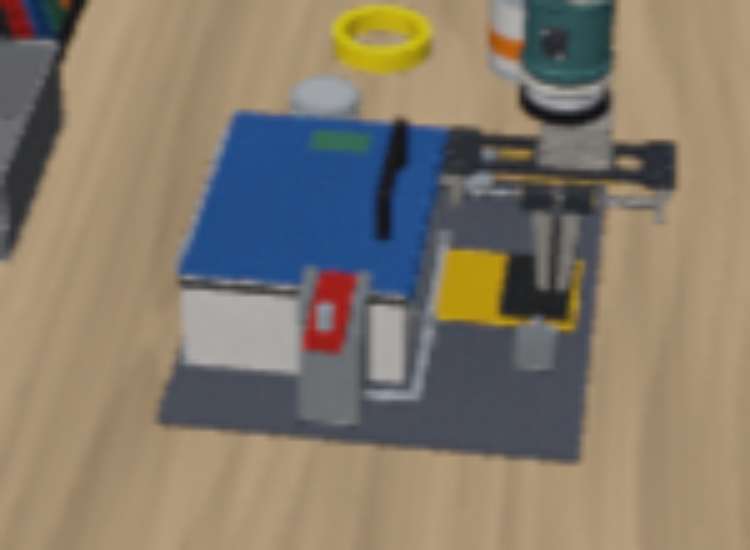

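The treadle is level and the red bolt at crop (335,310) is clear of the lid edge. The force dropped out at 0.25 rad and then rose to 33 N at the stop. Next I'll release it, check it stays down, and grip the handle.

```bash
python3 - <<'E'
from h import *
robot.servo_line([439,-47,100],feed=150)
robot.servo_line([439,-47,215],feed=200)
grip(0.9)
im=snap("side","c_side.png"); print(world("treadle_pad","side"),world("handle_grip","side"))
top=snap("top","c_top.png")
robot.servo_line([574.5,-49.5,205],feed=150)
o=robot.observe(); f0=np.array(o["contact_force"]); print(o["t"],f0)
robot.servo_line([574.5,-49.5,131],feed=80)
f=np.array(robot.observe()["contact_force"])-f0; print("down",f)
if abs(f).max()<8:
    print(grip(0.0,15)); o=robot.observe(); print(o["t"],o["tcp_pos"],(np.array(o["contact_force"])-f0).round(1),o["grip_width"],o["grip_force"])
im2=snap("side","d_side.png")
cv2.imwrite("pics/cd.png",cv2.resize(np.hstack([im[140:260,190:340],im2[140:260,190:340]])[:,:,::-1],(800,320)))
E
```

```text
[(0.93, [435.1, -47.9, 36.8])] [(0.6, [572.5, -46.0, 153.0])]
14.7167 [-0.91493676  0.06849449 -0.5354088 ]
down [ 1.00725429 -0.81652275 -0.08724076]
False
16.8417 [577.2640047  -49.53814525 131.37634615] [ 8.3 -0.8 -4.8] 0.14585884424183584 14.994596689939499
```

View pics/cd.png

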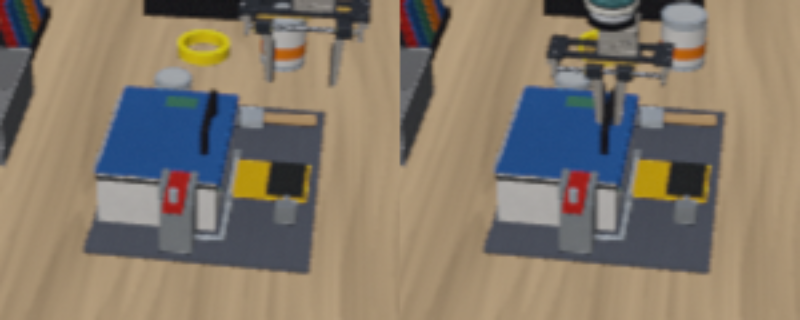

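Left half: pad flat at (288,180), so the treadle stays down with the arm away, and the bolt is clear. Right half: fingers closed around the bar at (605,110). The width of 13.4 mm matches the 14 mm bar, and the compliance shows its true x is about 577. Now I'll lift along the hinge arc.

```bash
python3 - <<'E'
from h import *
o0=robot.observe(); p0=np.array(o0["tcp_pos"]); f0=np.array([-.9,0,-.5])
yaw=-0.02; ex=np.array([np.cos(yaw),np.sin(yaw),0]); ey=np.array([-ex[1],ex[0],0]); ez=np.array([0,0,1.])
g0=np.array([577.5,p0[1],131+19.])
def pose(a):
    g=g0+ex*(155-155*np.cos(a)+50*np.sin(a))+ez*(155*np.sin(a)+50*(np.cos(a)-1))
    r=Ro.from_rotvec(ey*a)*Ro.from_rotvec(down(1,yaw))
    return g+19*r.as_matrix()[:,2],r.as_rotvec()
grip(0.0,50)
p,r=pose(0); robot.servo_line(p,feed=20,rotation=r)
for i,a in enumerate(list(np.arange(.006,.06,.006))+list(np.arange(.07,.21,.015))+[0.2156]):
    p,r=pose(a); robot.servo_line(p,feed=20,rotation=r)
    o=robot.observe(); f=np.array(o["contact_force"])-f0
    print(round(a,3),(np.array(o["tcp_pos"])-p).round(1),f.round(1),round(o["grip_width"]*92,1),round(o["t"],2))
    if np.linalg.norm(f)>35: print("stop"); break
robot.hold(0.3)
a=snap("side","e_side.png"); print(world("lid_front","side"),world("handle_grip","side"))
b=snap("top","e_top.png"); print(world("lid_front","top"),world("handle_grip","top"))
cv2.imwrite("pics/e.png",cv2.resize(a[140:260,190:340,::-1],(750,600)))
o=robot.observe();print(o["t"],o["tcp_pos"],o["contact_force"],o["grip_force"])
E
```

```text
0.006 [-0.5 -0.  -0.4] [ 0.8 -0.3 -1.2] 12.5 17.66
0.012 [-0.6 -0.  -0.5] [-0.1  0.8 -4.2] 12.7 17.91
0.018 [-0.6 -0.1 -0.7] [-0.1 -0.8 -8.2] 12.4 18.16
0.024 [-0.8 -0.1 -0.9] [  0.1   0.7 -14.1] 12.3 18.41
0.03 [-0.4 -0.  -0. ] [ -1.   -0.8 -11. ] 12.5 18.66
0.036 [-0.2 -0.   0.5] [-2.8 -1.3 -8.1] 12.7 18.91
0.042 [-0.2 -0.1  0.4] [-3.5 -0.  -5.1] 12.5 19.16
0.048 [-0.2 -0.1  0.4] [-5.  -0.4 -4.6] 12.5 19.41
0.054 [-0.2 -0.1  0.4] [-4.5 -0.2 -4.2] 12.6 19.66
0.07 [-0.2 -0.1  0.4] [-5.1 -0.2 -3.2] 12.5 19.93
0.085 [-0.2 -0.1  0.5] [-5.4 -0.7 -3.1] 12.5 20.2
0.1 [-0.2 -0.1  0.5] [-7.  -0.1 -3. ] 12.6 20.47
0.115 [-0.1 -0.2  0.6] [-6.4 -0.9 -1.8] 12.4 20.73
0.13 [-0.1 -0.1  0.7] [-5.1 -0.9 -1.7] 12.8 21.0
0.145 [-0.  -0.2  0.7] [-7.1 -1.1 -1.1] 12.5 21.27
0.16 [ 0.  -0.2  0.8] [-6.6 -0.9 -1.1] 12.6 21.53
0.175 [ 0.1 -0.2  0.9] [-5.9 -0.6 -1.3] 12.5 21.8
0.19 [ 0.2 -0.2  1. ] [-6.5 -1.  -1.5] 12.7 22.07
0.205 [ 0.2 -0.3  1.1] [-6.8 -0.8 -0.7] 12.6 22.33
0.216 [ 0.3 -0.3  1.2] [-6.  -1.9  0.9] 12.5 22.58
[(0.82, [550.1, -51.7, 141.1])] [(0.9, [593.1, -50.7, 185.0])]
[(0.92, [548.4, -50.2, 141.7])] [(0.64, [590.4, -49.2, 182.0])]
23.1833 [588.03880039 -50.02815339 164.61706043] [-5.70166981 -1.17178965 -0.33104477] 49.9860942363739
```

View pics/e.png

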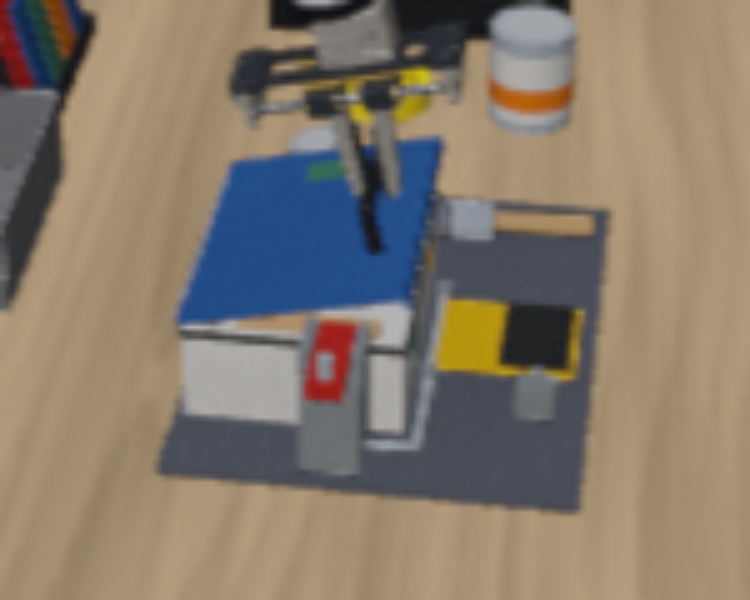

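The picture shows the lid ajar, its handle in the fingers at (370,205). The treadle is level, the bolt is clear, and the tin and brush are unmoved. The lid's front edge reads z = 141 mm, against 100 mm when shut.

```bash
python3 -c "
from h import *
print(robot.job_done())"
```

```text
the job is handed in; nothing more can be done
None
```

The job is handed in at about 23 s: the treadle is latched down with the bolt clear, the seal was broken gently, and the lid is held by its handle with its front edge about 41 mm above shut; the tins, brush and tape were not touched.

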